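# Swing a beam flap to its far stop, then hold it at its balance point

## Task

The hinged beam flap on the bench mount is lying over on one of its stops. Take it by the grip at its side, swing it right across and lower it, without letting it drop, until you feel it seat fully on the far stop; then bring it back up to its balance point, where its trim weight stands straight above the hinge and it would fall neither way. Finish while still holding the grip in the gripper, with the flap still at that point, and leave the jar, the vial and the tape roll where they are.

Things in the scene. Friction and masses are not known exactly. Their poses are not given: they have to be found in the camera images.
- flap (a joint): flap angle: 0 blade upright, growing as it swings to the mount's +x (robot's left). Stops at -1.0 (start, over to the right) and +1.0 (far stop). Turns freely (friction 0.008 N m). Blade, tail and grip are counterbalanced; only the trim weight pulls, so off balance the flap falls to the side where the weight is, and takes up to 3 N at the grip to carry
- hinge (a point): middle of the hinge axis, 85 mm above the bench, on a fixed aluminium mount (plate 160 x 130 mm, ears 99 mm tall, 121 mm apart outside). y lies along the hinge, roughly towards the robot (to the grip side); x is level, square to it, roughly to the robot's left, the way the flap leans at positive angles; z is up
- grip (a point): centre of the black grip sleeve, a bar 14 mm thick, 58 mm long, parallel to the hinge, beside the blade (84 mm wide) on the robot's side. It turns freely on its pin, so a gripper pointing down can hold it through the whole swing. At flap angle q it is at x = 0.115 sin q, y = 0.0925, z = 0.115 cos q in the hinge axes. Collars 18 mm across at its ends
- weight_centre (a point): centre of the trim weight: steel cylinder 40 mm across, 36 mm long, 0.4 kg, on a cross rod (8 x 154 mm, held by a wire bracket) square through a window in the blade, 65 mm from the hinge. Clamped up to 40 mm to either side, new each time. The flap is balanced when this point is straight above the hinge (its x in the hinge axes is 0); the blade then leans up to 0.55 rad the other way
- sample_jar: bystander: white lidded sample jar, 65 mm across, 57 mm tall; origin at the centre of its underside
- vial_a: bystander: white vial with a black cap, 25 mm across, 55 mm tall; origin at the centre of its underside
- tape_roll: bystander: roll of beige tape lying flat, 94 mm across, 19 mm tall; origin at the centre of its underside

How it is judged:
By the outcome, as a careful person would: the job done as asked, in the order asked, and still so for the second after the job is handed in, while the arm keeps its last pose, push and grip.
It also fails if it takes over 51 s, if anything falls off the work surface, if the arm or the gripper's body presses on something with over 40 N, if the wrist force passes 120 N, or if a joint passes its speed limit or range.

## Robot

A 7-joint arm with a two-finger parallel gripper is mounted at the origin on a cart in front of the work surface, level with it; the furniture and walls round the work are solid. World frame = base frame: x ahead of the robot, y to its left, z up, the work surface at z = 0. Lengths are in m, angles in rad, forces in N, time in s.
With the tool pointing down it reaches from about 0.425 to 0.875 m from the base axis. Payload 4.7 kg.
Tool frame: the origin (TCP) lies between the finger pads, 19 mm behind the fingertips; this is the grasp point; z points along the fingers, y is the line along which they close (so a half turn about z gives the same grasp; the last joint's range is limited). The gripper opens to 87 mm and grips with 3 to 60 N. Pads are 19 mm wide; open, the fingers measure 117 mm over their backs; the gripper's body (75 mm by 190 mm) begins 51 mm behind the grasp point.
Start: joints at [-1.335, 0.321, -0.07, 1.45, 0.023, 1.371, -0.057], TCP at [0.143, 0.634, 0.241] pointing down, gripper open.
Joint ranges: [-2.86, 2.86], [-0.3, 2.09], [-1.38, 1.24], [0.06, 2.45], [-1.56, 4.7], [0.09, 2.05], [-2.69, 2.69]. Speed limits (rad/s): [2.57, 2.57, 3.14, 3.14, 3.14, 3.14, 3.14].

## Interface

Orientations are given as a rotation vector (axis times angle).
In Python, from bench import ctrl gives the robot as it stands.
- The arm moves only by the shell command python3 -m jog 'ROWS' [FORCE]. ROWS is JSON, a list that holds one entry, the list of rows, each a list of 7 numbers: the shift along the tool's x, y, z in mm, then the turn, a rotation vector about the tool's x, y, z in degrees, then the finger opening in mm, from 0 to 87. A call has 1 to 10 rows; each row is the pose to reach, as a shift and turn from the pose commanded when the call began, along the tool's axes at that moment; what a row does not reach only later rows make up. A row lasts 1/10 s, in which the tool goes at most 50 mm and 8.59 degrees, less where a joint would pass 70% of its speed; a pose out of reach is approached as far as the arm can. A call with a gripper value outside its range is refused whole. The fingers move at their own pace and stop on an object; FORCE is the grip in N (left out, the last holds). Time passes only in rows, so rows that repeat a pose let the fingers close. It gives the time, the measured TCP pose, the force, the opening and the grip force at its end, in the units of the state.
- ctrl.get_state(): the state, without advancing time (a new reading comes with each control period).
- ctrl.get_image(name): name is "side" or "top"; returns a dict with "image" (480x640x3 uint8, red, green, blue), "depth" (480x640 float32, m along the optical axis (not along the pixel's ray), 0 where there is no reading), "fov_y" (degrees; the focal length in pixels is half the picture's height over the tangent of half this angle, whatever the lens; pixels are square), "cx", "cy" (the principal point, pixels), "k1" (the pictures are not rectified: a ray, as slopes to the right and down, at radius r is drawn at 1 + k1 r^2 times it, then the intrinsics apply), "rvec" (rotation vector, rad) and "tvec" (3), from world to camera coordinates, as OpenCV has them. Camera axes: x right, y down, z forward; pixel columns grow to the right and rows downward; lengths in m; the calibration is good to about 2 mm. A picture is of the moment at which its call begins.
- ctrl.close_job(): hands the job in; it is judged then, once.
The state is a dict: "time": time; "joint_positions": joint angles; "qd": joint speeds; "joint_torque": joint torques, N m; "position": TCP position; "tool_rot": TCP orientation; "ft_force": force on the tool from outside, world axes, zero at the start; "torque": the same for the moment, N m; "grip_width": opening from 0.0 (shut) to 1.0 (fully open); "grip_force": force on a finger pad.
Only numpy, scipy, OpenCV 4.12 (cv2) and the standard library are available. Lean on these libraries where they do the work, as an engineer would, in place of code of your own. Each camera call takes 0.05 s, during which the arm holds its last target. There are 200 camera calls.

## Working session

There is one attempt and no reset: what is moved stays moved. The work goes in short steps, Python scripts to look and compute and a shell command to move; the robot and the scene stay as the last step left them, time stands still between calls to the robot, and variables do not carry over. Pictures are saved under pics/ and viewed, at most 10 in all, crops included, and the job is handed in when it is done.

```bash
mkdir -p pics
cat > h.py <<'E'
import numpy as np, cv2
from bench import ctrl
def cam(n):
    d=ctrl.get_image(n); f=240/np.tan(np.radians(d["fov_y"])/2)
    d["K"]=np.array([[f,0,d["cx"]],[0,f,d["cy"]],[0,0,1.]]); d["D"]=np.array([d["k1"],0,0,0,0.]); d["R"]=cv2.Rodrigues(np.array(d["rvec"],float))[0]; d["t"]=np.array(d["tvec"],float)
    return d
def pts(d,uv,z=None):
    uv=np.array(uv,float).reshape(-1,2)
    n=cv2.undistortPoints(uv.reshape(-1,1,2),d["K"],d["D"]).reshape(-1,2)
    r=np.c_[n,np.ones(len(n))]
    if z is None: r=r*d["depth"][uv[:,1].astype(int),uv[:,0].astype(int)][:,None]; return (r-d["t"])@d["R"]
    w=r@d["R"]; c=-d["t"]@d["R"]; return c+w*((z-c[2])/w[:,2])[:,None]
def save(d,n): cv2.imwrite("pics/"+n,d["image"][:,:,::-1])
E
python3 - <<'E'
from h import *
for n in("side","top"):
    d=cam(n); save(d,n+"0.png"); print(n,d["k1"],-d["t"]@d["R"])
s=ctrl.get_state(); print(s["time"],s["position"],s["tool_rot"],cv2.Rodrigues(np.array(s["tool_rot"]))[0].round(3).tolist(),s["grip_width"])
E
```

```text
side -0.11258580840649324 [0.43570998 1.08436352 0.88620667]
top -0.07209275463802059 [0.35415331 0.00712335 1.19023589]
0.1 [0.1429565  0.63362476 0.24028417] [-3.47600528e-01 -3.12222419e+00  2.59868097e-03] [[-0.976, 0.22, -0.0], [0.22, 0.976, -0.002], [-0.0, -0.002, -1.0]] 0.9991921776344485
```

View pics/side0.png

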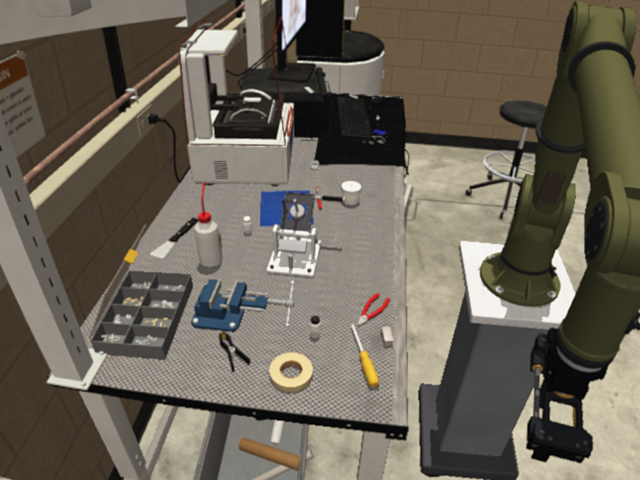

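View pics/top0.png

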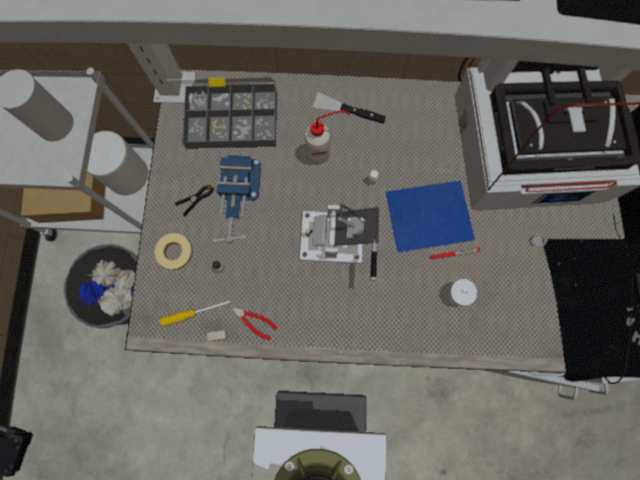

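The side view shows the mount at about (293,250), with the flap leaning away to (297,212). In the top view the mount is at (333,235), the blade at (355,227) and the black grip at (374,258). The jar is at (463,291), and the vial and tape at (217,266) and (173,251).

Run:
```python
from h import *
d=cam("top"); c=d["image"][190:300,280:400]; 
e=cam("side"); c2=e["image"][180:290,250:370]
o=np.hstack([cv2.resize(x[:,:,::-1],None,fx=3.33,fy=4.5 if 0 else 3.33,interpolation=cv2.INTER_CUBIC) for x in(c,c2)]); cv2.imwrite("pics/crop1.png",o)
# points with depth
for uv in[(374,245),(374,258),(374,272),(378,212),(378,240),(333,235)]: print(uv,pts(d,[uv]).round(4))
P=pts(d,[(u,v) for v in range(480) for u in range(640)]).reshape(480,640,3)
np.save("P.npy",P)
w=(d["image"].min(2)>190); w[:195]=0;w[275:]=0;w[:,:290]=0;w[:,380:]=0
w&=(P[:,:,2]<.03); v,u=np.nonzero(w); print(len(u),cv2.minAreaRect(np.c_[u,v].astype(np.float32)))
q=pts(d,np.c_[u,v],.008)[:,:2]; print(cv2.minAreaRect(q.astype(np.float32)))
```

```text
(374, 245) [[ 0.5853 -0.0997  0.1509]]
(374, 258) [[ 0.5549 -0.1003  0.153 ]]
(374, 272) [[ 0.5225 -0.1009  0.1554]]
(378, 212) [[ 0.6636 -0.1067  0.1518]]
(378, 240) [[ 0.633  -0.1254 -0.0011]]
(333, 235) [[ 0.6179 -0.0061  0.0927]]
0 ((0.0, 0.0), (0.0, 0.0), 0.0)Traceback (most recent call last):
  File "<stdin>", line 11, in <module>
  File "h.py", line 9, in pts
    n=cv2.undistortPoints(uv.reshape(-1,1,2),d["K"],d["D"]).reshape(-1,2)
      ~~~~~~~~~~~~~~~~~~~^^^^^^^^^^^^^^^^^^^^^^^^^^^^^^^^^^
cv2.error: OpenCV(4.12.0) /io/opencv/modules/calib3d/src/undistort.dispatch.cpp:347: error: (-215:Assertion failed) CV_IS_MAT(_src) && CV_IS_MAT(_dst) && (_src->rows == 1 || _src->cols == 1) && (_dst->rows == 1 || _dst->cols == 1) && _src->cols + _src->rows - 1 == _dst->rows + _dst->cols - 1 && (CV_MAT_TYPE(_src->type) == CV_32FC2 || CV_MAT_TYPE(_src->type) == CV_64FC2) && (CV_MAT_TYPE(_dst->type) == CV_32FC2 || CV_MAT_TYPE(_dst->type) == CV_64FC2) in function 'cvUndistortPointsInternal'
```

View pics/crop1.png

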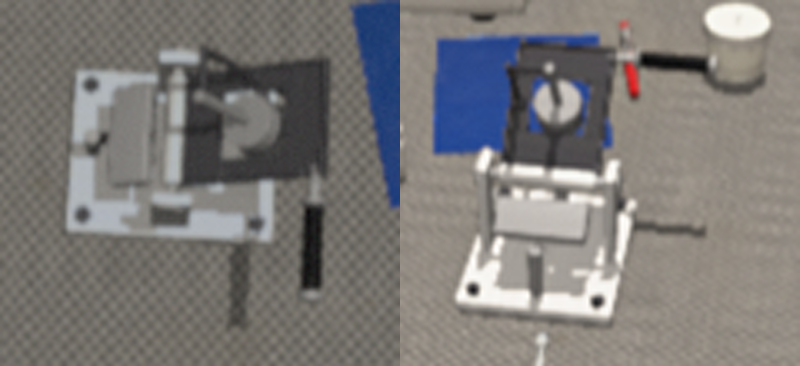

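```bash
cat >> h.py <<'E'
def frame(o,yaw): # hinge y axis direction yaw (world), x = y cross z
    y=np.array([np.cos(yaw),np.sin(yaw),0]); z=np.array([0,0,1.]); return np.array([np.cross(y,z),y,z])
E
python3 - <<'E'
from h import *
d=cam("top"); o=np.array([280,190])
c=lambda L:np.array(L)/3.33+o-.35
H=pts(d,c([(91,84),(82,214),(255,223)]),.008); print("holes",H.round(4), np.linalg.norm(np.diff(H,axis=0),axis=1))
E_=pts(d,c([(178,58),(172,199)]),.099); print("ears",E_.round(4),np.linalg.norm(E_[0]-E_[1]))
ya=H[1]-H[0]; print("yaws",np.arctan2(ya[1],ya[0]),np.arctan2(H[2]-H[1],1)[1], np.arctan2(*(E_[1]-E_[0])[[1,0]]))
print("plate centre",(H[0]+H[2])/2,"ears mid",E_.mean(0))
G=pts(d,c([(312,247),(313,206),(311,293)]),.154); print("grip",G.round(4))
yaw=np.arctan2(*(H[1]-H[0])[[1,0]]); org=(E_.mean(0)+0);org[2]=.085
A=frame(org,yaw)
P=np.load("P.npy"); X=(P-org)@A.T
im=d["image"].astype(int)
for v in range(214,244,3):
  print(v,[(u,int(im[v,u].mean()),*(X[v,u]*1000).astype(int)) for u in range(338,370,5)])
cl=cam("side"); 
v,u=np.mgrid[190:240,280:325]; Q=((pts(cl,np.c_[u.ravel(),v.ravel()])-org)@A.T).reshape(50,45,3); im=cl["image"].astype(int)
print("side")
for v in range(200,232,3): print(v,[(u,int(im[v,u].mean()),*(Q[v-190,u-280]*1000).astype(int)) for u in range(284,314,4)])
E
```

```text
holes [[ 0.6889  0.0636  0.008 ]
 [ 0.5844  0.0644  0.008 ]
 [ 0.5842 -0.0694  0.008 ]] [0.10456284 0.13386589]
ears [[ 0.6861 -0.0031  0.099 ]
 [ 0.5809 -0.0036  0.099 ]] 0.10524235870431187
yaws 3.133671402710098 -0.1330746254817385 -3.1361432232487014
plate centre [ 0.63656096 -0.00293014  0.008     ] ears mid [ 0.63350894 -0.00333683  0.099     ]
grip [[ 0.5413 -0.099   0.154 ]
 [ 0.5695 -0.0989  0.154 ]
 [ 0.5099 -0.0993  0.154 ]]
214 [(338, 46, np.int64(-12), np.int64(-38), np.int64(6)), (343, 46, np.int64(-24), np.int64(-36), np.int64(13)), (348, 43, np.int64(-35), np.int64(-33), np.int64(25)), (353, 46, np.int64(-47), np.int64(-31), np.int64(37)), (358, 57, np.int64(-59), np.int64(-31), np.int64(37)), (363, 59, np.int64(-70), np.int64(-29), np.int64(47)), (368, 60, np.int64(-81), np.int64(-28), np.int64(52))]
217 [(338, 84, np.int64(-12), np.int64(-29), np.int64(10)), (343, 63, np.int64(-24), np.int64(-28), np.int64(15)), (348, 89, np.int64(-36), np.int64(-26), np.int64(24)), (353, 109, np.int64(-47), np.int64(-26), np.int64(29)), (358, 68, np.int64(-59), np.int64(-23), np.in
[... 7335 characters left out ...]
0)), (296, 58, np.int64(-17), np.int64(3), np.int64(7)), (300, 78, np.int64(-13), np.int64(15), np.int64(10)), (304, 78, np.int64(-17), np.int64(25), np.int64(9)), (308, 73, np.int64(-16), np.int64(37), np.int64(11)), (312, 139, np.int64(-154), np.int64(28), np.int64(-86))]
230 [(284, 227, np.int64(3), np.int64(-26), np.int64(8)), (288, 223, np.int64(3), np.int64(-15), np.int64(9)), (292, 196, np.int64(0), np.int64(-4), np.int64(8)), (296, 136, np.int64(-4), np.int64(5), np.int64(6)), (300, 126, np.int64(-6), np.int64(16), np.int64(5)), (304, 98, np.int64(-6), np.int64(27), np.int64(7)), (308, 85, np.int64(-10), np.int64(37), np.int64(5)), (312, 220, np.int64(0), np.int64(50), np.int64(14))]
```

The weight's face is about 10 mm above the blade plane, so its centre sits at s ≈ −7.5 mm and the balance angle is about +0.115 rad. The grip is near (0.541, −0.099, 0.147). I'll move there via a waypoint at safe radius.

```bash
python3 -m jog '[[[-40,-28,-5,0,0,-1.6,87],[-80,-56,-10,0,0,-3.2,87],[-120,-84,-15,0,0,-4.8,87],[-160,-112,-20,0,0,-6.4,87],[-200,-140,-25,0,0,-8,87],[-240,-168,-30,0,0,-9.6,87],[-280,-196,-35,0,0,-11.2,87],[-313,-220,-40,0,0,-12.7,87],[-313,-220,-40,0,0,-12.7,87]]]'
```

```text
time: 1.2
position: [0.4054, 0.3446, 0.2825]
tool_rot: [0.017, 3.138, -0.001]
ft_force: [-0.3, -0.9, 0.3]
grip_width: 0.995
grip_force: 0.0
```

```bash
python3 -m jog '[[[-14,-45,3,0,0,-0.3,87],[-28,-90,6,0,0,-0.6,87],[-42,-135,9,0,0,-0.6,87],[-56,-180,12,0,0,-0.6,87],[-70,-225,15,0,0,-0.6,87],[-84,-270,18,0,0,-0.6,87],[-98,-315,21,0,0,-0.6,87],[-112,-360,24,0,0,-0.6,87],[-126,-405,27,0,0,-0.6,87],[-137,-442,30,0,0,-0.6,87]]]' && python3 -m jog '[[[0,0,0,0,0,0,87],[0,0,0,0,0,0,87],[0,0,0,0,0,0,87]]]'
python3 - <<'E'
from h import *
d=cam("side"); save(d,"s1.png"); e=cam("top")
o=np.hstack([cv2.resize(x[:,:,::-1],None,fx=3.2,fy=3.2,interpolation=cv2.INTER_CUBIC) for x in(e["image"][170:300,280:400],d["image"][160:290,250:370])]); cv2.imwrite("pics/crop2.png",o)
E
```

```text
time: 2.2
position: [0.5373, -0.0937, 0.2515]
tool_rot: [-0.014, 3.14, -0.0]
ft_force: [0.4, 0.6, 0.4]
grip_width: 0.998
grip_force: 0.0
time: 2.5
position: [0.5369, -0.0895, 0.2511]
tool_rot: [0.02, -3.141, -0.002]
ft_force: [0.2, -0.1, -0.1]
grip_width: 1.001
grip_force: 0.0
```

View pics/crop2.png

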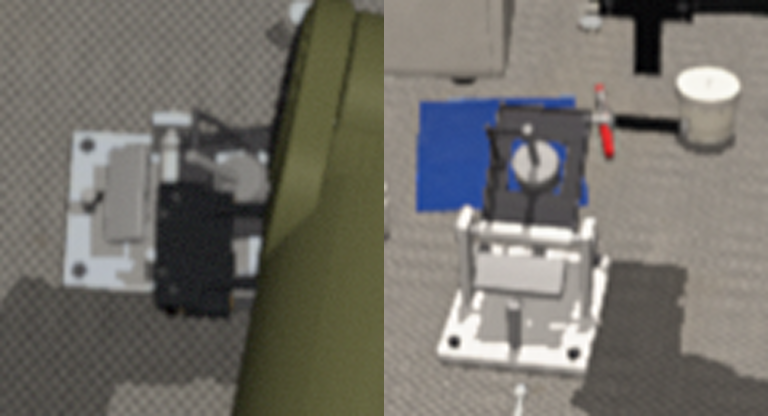

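Both crops show the gripper above the grip, nothing touched. Descending.

```bash
python3 -m jog '[[[-3,-10,15,0,0,0.7,87],[-3,-10,35,0,0,0.7,87],[-3,-10,55,0,0,0.7,87],[-3,-10,75,0,0,0.7,87],[-3,-10,90,0,0,0.7,87],[-3,-10,100,0,0,0.7,87],[-3,-10,104,0,0,0.7,87],[-3,-10,104,0,0,0.7,87],[-3,-10,104,0,0,0.7,87]]]'
python3 - <<'E'
from h import *
d=cam("side"); cv2.imwrite("pics/crop3.png",cv2.resize(d["image"][160:290,240:400,::-1],None,fx=4,fy=4,interpolation=cv2.INTER_CUBIC))
E
```

```text
time: 3.5
position: [0.5406, -0.1015, 0.1479]
tool_rot: [0.003, 3.14, -0.0]
ft_force: [-0.9, 0.1, 0.2]
grip_width: 1.001
grip_force: 0.0
```

View pics/crop3.png

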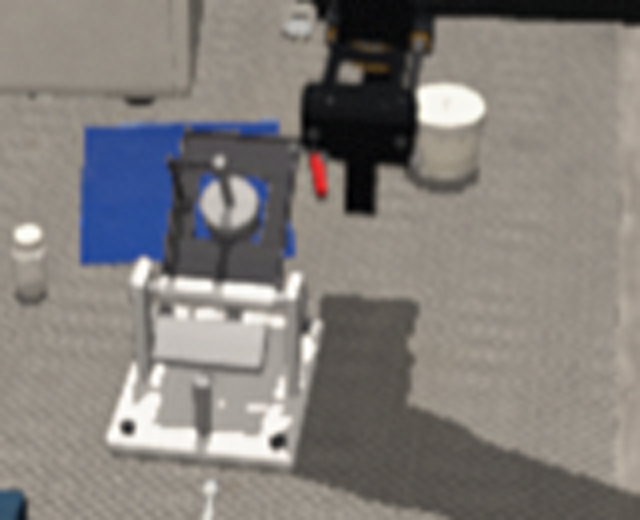

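The near finger, at crop (360,185), hides the grip and the flap is undisturbed. Closing.

```bash
python3 -m jog '[[[0,0,0,0,0,0,60],[0,0,0,0,0,0,30],[0,0,0,0,0,0,5],[0,0,0,0,0,0,5],[0,0,0,0,0,0,5],[0,0,0,0,0,0,5],[0,0,0,0,0,0,5],[0,0,0,0,0,0,5]]]' 25
```

```text
time: 4.35
position: [0.54, -0.1014, 0.1472]
tool_rot: [0.003, 3.142, 0.0]
ft_force: [-1.3, -0.5, 0.4]
grip_width: 0.356
grip_force: 0.0
```

```bash
python3 -m jog '[[[0,0,0,0,0,0,5],[0,0,0,0,0,0,5],[0,0,0,0,0,0,5],[0,0,0,0,0,0,5],[0,0,0,0,0,0,5],[0,0,0,0,0,0,5],[0,0,0,0,0,0,5],[0,0,0,0,0,0,5]]]'
```

```text
time: 5.15
position: [0.54, -0.1001, 0.1472]
tool_rot: [-0.001, -3.141, -0.002]
ft_force: [-0.5, 5.1, 1.4]
grip_width: 0.148
grip_force: 25.0
```

```bash
python3 -m jog '[[[0,4.7,-4.8,0,0,0,5],[0,8.2,-9.4,0,0,0,5],[0,11.9,-13.8,0,0,0,5],[0,15.8,-18,0,0,0,5],[0,19.9,-22,0,0,0,5],[0,24.2,-25.8,0,0,0,5],[0,28.7,-29.4,0,0,0,5],[0,33.3,-32.8,0,0,0,5],[0,38.2,-35.9,0,0,0,5],[0,43.1,-38.8,0,0,0,5]]]'
```

```text
time: 6.15
position: [0.5402, -0.058, 0.1863]
tool_rot: [0.003, 3.141, -0.0]
ft_force: [3.0, 1.1, -5.4]
grip_width: 0.149
grip_force: 25.0
```

```bash
python3 -m jog '[[[0,5.1,-2.6,0,0,0,5],[0,10.4,-5,0,0,0,5],[0,15.7,-7.1,0,0,0,5],[0,21.1,-8.9,0,0,0,5],[0,26.7,-10.5,0,0,0,5],[0,32.3,-11.8,0,0,0,5],[0,38,-12.8,0,0,0,5],[0,43.7,-13.5,0,0,0,5],[0,49.4,-13.9,0,0,0,5],[0,55.1,-14.1,0,0,0,5]]]'
python3 - <<'E'
from h import *
d=cam("side"); e=cam("top")
o=np.hstack([cv2.resize(x[:,:,::-1],None,fx=3.2,fy=3.2,interpolation=cv2.INTER_CUBIC) for x in(e["image"][170:300,280:400],d["image"][160:290,240:360])]); cv2.imwrite("pics/crop4.png",o)
E
```

```text
time: 7.15
position: [0.5404, -0.0029, 0.2002]
tool_rot: [0.003, 3.141, -0.0]
ft_force: [5.2, 0.0, -6.5]
grip_width: 0.152
grip_force: 25.0
```

View pics/crop4.png

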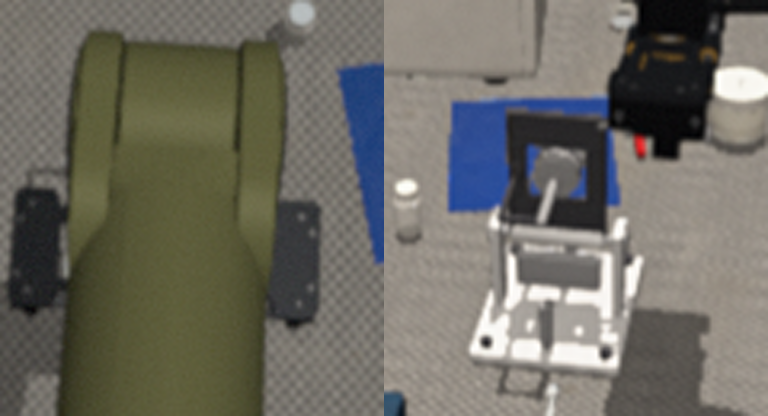

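The side crop shows the flap upright and held at (660,145), with the weight at (558,172). The top view is blocked by the forearm. Continuing over.

```bash
python3 -m jog '[[[0,5.7,0.3,0,0,0,5],[0,11.5,1,0,0,0,5],[0,17.2,1.8,0,0,0,5],[0,22.8,2.8,0,0,0,5],[0,28.5,4.1,0,0,0,5],[0,34,5.6,0,0,0,5],[0,39.4,7.5,0,0,0,5],[0,44.8,9.6,0,0,0,5],[0,50,12,0,0,0,5],[0,55.1,14.6,0,0,0,5]]]'
```

```text
time: 8.25
position: [0.5407, 0.0526, 0.1856]
tool_rot: [0.003, 3.141, 0.001]
ft_force: [5.0, 0.9, -0.2]
grip_width: 0.151
grip_force: 25.0
```

```bash
python3 -m jog '[[[0,5,2.9,0,0,0,5],[0,9.8,6,0,0,0,5],[0,14.5,9.4,0,0,0,5],[0,19,13,0,0,0,5],[0,23.3,16.8,0,0,0,5],[0,27.4,20.8,0,0,0,5],[0,31.3,25,0,0,0,5],[0,35,29.4,0,0,0,5],[0,38.4,34,0,0,0,5],[0,38.4,34,0,0,0,5]]]' && python3 -m jog '[[[0,0,0,0,0,0,5],[0,0,0,0,0,0,5]]]'
```

```text
time: 9.25
position: [0.5409, 0.0911, 0.151]
tool_rot: [0.002, 3.14, -0.0]
ft_force: [6.1, 0.2, -2.1]
grip_width: 0.149
grip_force: 25.0
time: 9.45
position: [0.5409, 0.0907, 0.1515]
tool_rot: [0.003, 3.14, 0.0]
ft_force: [6.1, 1.2, -2.2]
grip_width: 0.148
grip_force: 25.0
```

```bash
python3 -m jog '[[[0,0.8,1.2,0,0,0,5],[0,1.6,2.4,0,0,0,5],[0,2.4,3.6,0,0,0,5],[0,3.2,4.8,0,0,0,5],[0,3.2,4.8,0,0,0,5]]]'; python3 -m jog '[[[0,0.6,1,0,0,0,5],[0,0.6,1,0,0,0,5]]]'; python3 -m jog '[[[0,0.6,1,0,0,0,5],[0,0.6,1,0,0,0,5]]]'
```

```text
time: 9.95
position: [0.5409, 0.0936, 0.1472]
tool_rot: [0.003, 3.14, 0.0]
ft_force: [4.0, 0.7, 2.3]
grip_width: 0.151
grip_force: 25.0
time: 10.15
position: [0.5409, 0.0936, 0.147]
tool_rot: [0.004, 3.14, -0.0]
ft_force: [1.6, -0.8, 8.3]
grip_width: 0.154
grip_force: 25.0
time: 10.35
position: [0.541, 0.0937, 0.1469]
tool_rot: [0.004, 3.14, -0.0]
ft_force: [0.0, -1.8, 13.5]
grip_width: 0.152
grip_force: 25.0
```

The position stopped at the q = 1 pose (y 0.0937, z 0.147) while the push grew to 13.5 N, so the flap is seated on the far stop. I'll raise it back.

```bash
python3 -m jog '[[[0,-1.2,-2,0,0,0,5],[0,-4.4,-6.8,0,0,0,5],[0,-7.8,-11.4,0,0,0,5],[0,-11.5,-15.8,0,0,0,5],[0,-15.4,-20,0,0,0,5],[0,-19.5,-24,0,0,0,5],[0,-23.8,-27.8,0,0,0,5],[0,-28.3,-31.4,0,0,0,5],[0,-37.8,-37.9,0,0,0,5],[0,-42.8,-40.8,0,0,0,5]]]'; python3 -m jog '[[[0,-5.1,-2.6,0,0,0,5],[0,-10.4,-5,0,0,0,5],[0,-15.7,-7.1,0,0,0,5],[0,-21.1,-8.9,0,0,0,5],[0,-26.7,-10.5,0,0,0,5],[0,-32.3,-11.8,0,0,0,5],[0,-38,-12.8,0,0,0,5],[0,-41,-13.2,0,0,0,5],[0,-41,-13.2,0,0,0,5],[0,-41,-13.2,0,0,0,5]]]'
python3 - <<'E'
from h import *
d=cam("side"); cv2.imwrite("pics/crop5.png",cv2.resize(d["image"][160:290,240:400,::-1],None,fx=4,fy=4,interpolation=cv2.INTER_CUBIC))
org=np.array([.6345,-.0033,.085]); s=ctrl.get_state(); print(s["position"],s["ft_force"])
p=s["position"]; q=np.arctan2(p[1]-org[1],p[2]-.085); print("q",q)
v,u=np.mgrid[190:240,280:325]; uv=np.c_[u.ravel(),v.ravel()]; w=pts(d,uv)-org; X=np.c_[w[:,1],-w[:,0],w[:,2]]
n=np.array([np.cos(q),0,-np.sin(q)]); b=np.array([np.sin(q),0,np.cos(q)])
sn=X@n*1000; r=X@b*1000; y=X[:,1]*1000
k=(abs(y)<40)&(r>40)&(r<92)
print(np.histogram(sn[k],bins=range(-40,60,3)))
m=k&(np.hypot(y,r-65)<17); print("window disc",np.histogram(sn[m],bins=range(-40,60,2)),np.median(sn[m]))
E
```

```text
time: 11.35
position: [0.5407, 0.052, 0.186]
tool_rot: [0.003, 3.14, 0.001]
ft_force: [6.2, 1.8, 0.2]
grip_width: 0.15
grip_force: 25.0
time: 12.35
position: [0.5404, 0.0108, 0.1991]
tool_rot: [0.003, 3.141, 0.001]
ft_force: [3.6, 0.1, 5.9]
grip_width: 0.152
grip_force: 25.0
[0.54044418 0.0109491  0.19911916] [4.88223738 0.85290675 5.97808437]
q 0.12421875519502315
(array([ 0,  0,  0,  0,  0,  0,  0,  1,  1,  2,  4, 15, 21, 89, 70, 35, 60,
       52,  7,  3,  3,  3,  2,  1,  3,  3,  1,  4,  2,  4,  4,  0,  2]), array([-40, -37, -34, -31, -28, -25, -22, -19, -16, -13, -10,  -7,  -4,
        -1,   2,   5,   8,  11,  14,  17,  20,  23,  26,  29,  32,  35,
        38,  41,  44,  47,  50,  53,  56,  59]))
window disc (array([ 0,  0,  0,  0,  0,  0,  0,  0,  0,  0,  0,  0,  0,  0,  0,  0,  0,
        0,  0,  0,  1,  0,  0,  3, 14, 41, 17,  4,  2,  1,  2,  3,  0,  2,
        0,  1,  2,  1,  3,  1,  0,  4,  1,  2,  3,  1,  3,  0,  1]), array([-40, -38, -36, -34, -32, -30, -28, -26, -24, -22, -20, -18, -16,
       -14, -12, -10,  -8,  -6,  -4,  -2,   0,   2,   4,   6,   8,  10,
        12,  14,  16,  18,  20,  22,  24,  26,  28,  30,  32,  34,  36,
        38,  40,  42,  44,  46,  48,  50,  52,  54,  56,  58])) 12.82896142301222
```

View pics/crop5.png

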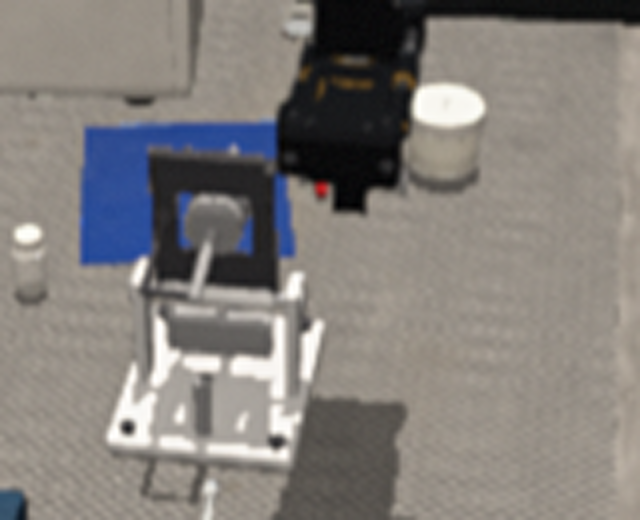

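The side crop shows the weight disc in its window at (215,222), the gripper still on the grip at (350,190), and the bystanders unmoved. I'll trim slightly, relieve the vertical push and re-measure the weight against the blade, separated by colour.

```bash
python3 -m jog '[[[0,-1,-0.4,0,0,0,5],[0,-1.8,-0.6,0,0,0,5],[0,-1.8,-0.6,0,0,0,5],[0,-1.8,-0.6,0,0,0,5],[0,-1.8,-0.6,0,0,0,5]]]'
python3 - <<'E'
from h import *
org=np.array([.6345,-.0033,.085]); S=[];B=[];F=[]
for i in range(6):
    d=cam("side"); s=ctrl.get_state(); F.append(s["ft_force"]); p=s["position"]; q=np.arctan2(p[1]-org[1],p[2]-.085)
    v,u=np.mgrid[190:240,270:325]; uv=np.c_[u.ravel(),v.ravel()]; w=pts(d,uv)-org; X=np.c_[w[:,1],-w[:,0],w[:,2]]
    c=d["image"][uv[:,1],uv[:,0]].astype(int); g=c.mean(1); sat=c.max(1)-c.min(1)
    sn=X@[np.cos(q),0,-np.sin(q)]*1000; r=X@[np.sin(q),0,np.cos(q)]*1000; y=X[:,1]*1000
    D=(np.hypot(y,r-65)<14)&(g>80)&(sat<25)&(abs(sn-11)<6); Bm=(g<75)&(sat<25)&(abs(sn)<6)&(abs(y)>26)&(abs(y)<40)&(r>40)&(r<105)
    S.append([np.median(sn[D]),D.sum(),y[D].mean(),r[D].mean()]); B.append([np.median(sn[Bm]),Bm.sum()])
    if i==0:
        K=np.column_stack([r[Bm],sn[Bm]]); print("blade tilt fit",np.polyfit(*K.T,1))
print(q,np.mean(S,0),np.mean(B,0),np.mean(F,0)); f=np.mean(S,0)[0]; print("q0",np.arctan((18-f)/65))
E
```

```text
time: 12.9
position: [0.5404, 0.009, 0.1994]
tool_rot: [0.003, 3.141, -0.0]
ft_force: [5.0, 1.0, 2.8]
grip_width: 0.152
grip_force: 25.0
blade tilt fit [-7.02288066e-04  2.08763162e+00]
0.10723348468789844 [10.95333571 55.          0.20383005 66.78901921] [  2.1056493 150.5      ] [4.84781154 0.21832443 3.61175111]
q0 0.10798848288859025
```

The held angle of 0.107 matches the measured balance angle of 0.108, and the blade tilt agrees. Handing in.

```bash
python3 -c "
from bench import ctrl
print(ctrl.close_job())"
```

```text
the job is handed in; nothing more can be done
None
```

I handed the job in with the flap held at its balance point, about +0.107 rad against a camera-measured 0.108. Before that I lowered it to the far stop, where it seated with the push rising to 13.5 N. The grip is still in the gripper, and the arm went nowhere near the jar, the vial or the tape roll.

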